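# Flip the hex key and tighten the board vise's clamp screw

## Task

Take the larger hex key out of the wooden tool block, flip it over and gently seat its short arm fully home in the socket of the clamp screw on the circuit-board vise. Then, with the long arm as the lever, turn the stiff screw clockwise until it comes up against its stop, and pull it up there to about 1.7 newton metres (never beyond 2.2, or it is overtightened). Leave the key seated in the screw with its long arm level, let go, and leave everything else on the bench where it is.

Things in the scene. Friction and masses are not known exactly. Their poses are not given: they have to be found in the camera images.
- key_elbow (a point): centre of the bend of the larger hex key: an L-shaped dark steel bar, 14 mm across flats (16 over corners), about 280 g; from here the long arm runs 160 mm along +x, the short arm 53 mm along -z. Two flats face +-y, so fingers closing along y grip flat faces.
- key_mid (a point): point on the axis of that key's long arm, 60 mm from the elbow (a good place to grip, near its centre of mass); axes as key_elbow. At the start the long arm stands straight down in the tool block, 45 mm of it in the hole (it may lean 3 degrees), bend at about z = 0.170; the short arm lies level and points to the robot's left (+y) within about 50 degrees
- key_tail (a point): far end of that key's long arm, 160 mm from the elbow; axes as key_elbow
- key_tip (a point): end of that key's short arm, 53 mm from the elbow; the last 2 mm are a round nose 11.8 mm in diameter; axes as key_elbow
- vise: circuit-board vise bolted to the bench; origin on the bench under the screw axis. Base from x = -50 to +140 mm, 74 mm wide; jaw block 44 x 60 mm, 48 mm high, round the origin; its fixed jaw (42 mm high) and a held board reach out along +x; nothing but the screw is higher than 48 mm
- screw_mouth (a point): centre of the top of the clamp screw's round dark head (36 mm diameter, 29 mm high, top 77 mm above the bench). Hex socket 14.6 mm across flats (3 to 5 degrees of play either way), 26 mm deep, 2 mm 45 degree lead-in. The frame turns with the screw: z up, two socket flats face +-y, so the key fits with its long arm along +x or any multiple of 60 degrees from it
- screw_floor (a point): centre of the socket's floor, 26 mm below screw_mouth (51 mm above the bench); with the short arm fully home the key_tip touches it and the long arm lies level (it droops 2 to 5 degrees), its axis 104 mm above the bench; same axes as screw_mouth
- screw (a joint): clamp screw's turn in rad, growing clockwise seen from above; starts between 0.45 and 1.0, stop at 1.5. Stiff: needs a steady 1.0 N m (7.7 N at 130 mm from its axis) plus 0.6 N m per rad/s, stays where it is left. At the stop it comes up hard
- jaw (a joint): twist of the vise's jaw block, which carries the screw and yields a little on its rails: in rad, clockwise from above, 0 when unloaded; it springs back. Shows the torque on the screw: 0.022 rad per N m (the moving screw alone gives about 0.022 to 0.028; at the stop 1.7 N m, which is 13 N at 130 mm, gives 0.038)
- key_hole (a point): mouth of the hole in which the larger key stands: 18.5 mm wide, 45 mm deep, in the wooden tool block (75 x 130 x 55 mm, fixed, upright; this point is on its top face, 18 mm from the block's centre along its -x); z up
- small_key: smaller hex key (6 mm across flats, arms 75 and 28 mm) standing in the same block, 51 mm along the block's +y from key_hole, its bend at z = 0.085; origin at its bend; leave it
- spool: solder spool, 52 mm diameter, 36 mm high, origin under its centre; leave it
- pliers: flat-lying pliers with red grips, 160 mm long, 13 mm high; leave them
- screwdriver: screwdriver, 170 mm long, lying; leave it
- spare_board: bare circuit board, 70 x 50 mm, lying flat; leave it
- dish: steel dish, 72 mm wide, 30 mm high; leave it
- flux_jar: jar, 48 mm diameter, 50 mm high; leave it
There are look-alikes about, which are no part of the job. Leave any pink or turquoise look-alike of the part that bears key_elbow alone.

How it is judged:
By the outcome, as a careful person would: the job done as asked, in the order asked, and still so for the second after the job is handed in, with the robot touching nothing.
It also fails if it takes over 72 s, if anything falls off the work surface, if the arm or the gripper's body presses on something with over 40 N, if the wrist force passes 120 N, or if a joint passes its speed limit or range.

## Robot

A 6-joint arm with a two-finger parallel gripper is mounted at the origin on the work surface. World frame = base frame: x ahead of the robot, y to its left, z up, the work surface at z = 0. Lengths are in m, angles in rad, forces in N, time in s.
With the tool pointing down it reaches from about 0.275 to 0.875 m from the base axis. Payload 12.5 kg.
Tool frame: the origin (TCP) lies at the very end of the fingers, on their centre line; the grasp point (between the pads) lies 19 mm behind it; z points along the fingers, y is the line along which they close (so a half turn about z gives the same grasp; the last joint's range is limited). The gripper opens to 85 mm and grips with 20 to 120 N. Pads are 22 mm wide; open, the fingers measure 114 mm over their backs; the gripper's body (76 mm by 85 mm) begins 54 mm behind the grasp point. The pads swing forward as they close: fully open they stand 13 mm farther back than shut.
Start: joints at [-0.085, 0.351, 1.652, -0, 1.139, -0.085], TCP at [0.55, 0, 0.231] pointing down, gripper open.
Joint ranges: [-2.75, 2.75], [-0.79, 2.1], [0.01, 2.65], [-1.57, 4.71], [0.07, 3.14], [-2.87, 2.87]. Speed limits (rad/s): [2.22, 2.22, 2.79, 3.14, 3.14, 3.14].

## Interface

Orientations are given as a 3x3 rotation matrix whose columns are the frame's x, y, z axes.
In Python, from bench import manip gives the robot as it stands. Calls block until the motion is done:
- manip.move_ptp(position, orientation): joint-space move of the TCP to a pose.
- manip.move_l(position, attitude=None, max_speed=0.15): straight line of the TCP; attitude=None keeps the orientation; max_speed is the mean speed in m/s.
- manip.move_j(angles): joint-space move.
- manip.set_gripper(opening, effort=None): opening from 0.0 (shut) to 1.0 (fully open); effort is the grip in N (None keeps the last); returns when the fingers have stopped.
- manip.dwell(seconds).
- manip.inverse_kinematics(position, orientation): joint angles nearest the present ones, or None.
- manip.grab_frame(name): name is "scene" or "side" or "wrist"; returns (picture, depth): 384x512x3 uint8, red, green, blue; 384x512 float32, m along the optical axis (not along the pixel's ray), 0 where there is no reading.
- manip.get_calibration(name): a dict with "camera_matrix" (3x3 intrinsics, pixels), "k1" (the pictures are not rectified: a ray, as slopes to the right and down, at radius r is drawn at 1 + k1 r^2 times it, then the intrinsics apply), "R" (3x3) and "t" (3): a world point X has camera coordinates R X + t. Camera axes: x right, y down, z forward; pixel columns grow to the right and rows downward; lengths in m; the calibration is good to about 2 mm. A picture is of the moment at which its call begins: read the wrist's pose just before it. get_calibration takes no time and is no camera call; for the wrist camera it gives the pose at the moment of the call.
A pose or a line that the arm cannot do raises manip.Unreachable and nothing moves.
- manip.sign_off(): hands the job in; it is judged then, once.
Trained networks look in the newest picture that a camera, given by its name, has taken for a name from the list of things; names that differ only in an ending like _2 or _b are one class to them, and where a whole thing is asked for, a point or a joint stands for the part that bears it (a point fixed in the world has none). Each returns a list of dicts, best first, with "confidence" (0 to 1); they miss things now and then, are a little off and sometimes report something else, mostly with a low value. They report only what shows in the picture. A call takes as long as a camera call. They do not tell look-alikes from the thing itself.
- manip.look_for(camera, name): "at" ([x, y, z] in m, in world coordinates, good to about 4 mm: the middle of the surface that is visible of it).
Readings, each from a call of its own:
- manip.current_time(): time.
- manip.current_qpos(): joint angles.
- manip.current_joint_vel(): joint speeds.
- manip.current_joint_torque(): joint torques, N m.
- manip.current_ee_pos(): TCP position.
- manip.current_tcp_rot(): TCP orientation.
- manip.current_force(): force on the tool from outside, world axes, zero at the start.
- manip.current_ft_torque(): the same for the moment, N m.
- manip.current_grip_width(): opening from 0.0 (shut) to 1.0 (fully open).
- manip.current_grip_force(): force on a finger pad.
Only numpy, scipy, OpenCV 4.12 (cv2) and the standard library are available. Lean on these libraries where they do the work, as an engineer would, in place of code of your own. Each camera call takes 0.05 s, during which the arm holds its last target. There are 200 camera calls.

## Working session

There is one attempt and no reset: what is moved stays moved. The work goes in short steps, each a Python script; the robot and the scene stay as the last script left them, time stands still between calls to the robot, and variables do not carry over. Pictures are saved under pics/ and viewed, at most 10 in all, crops included, and the job is handed in when it is done.

```bash
ls; mkdir -p pics; cat > h.py <<'E'
import numpy as np, cv2
from bench import manip as m
def snap(cam,fn=None):
    c=m.get_calibration(cam); p,d=m.grab_frame(cam)
    if fn: cv2.imwrite('pics/'+fn,p[:,:,::-1])
    return p,d,c
def ray(c,u,v):
    K=np.array(c["camera_matrix"]); x=(u-K[0,2])/K[0,0]; y=(v-K[1,2])/K[1,1]
    r=np.hypot(x,y); s=r
    for _ in range(20): s=r/(1+c["k1"]*s*s)
    f=s/r if r>0 else 1
    return np.array([x*f,y*f,1.0])
def px2w(c,u,v,depth=None,z=None):
    R=np.array(c["R"]);t=np.array(c["t"]).ravel(); q=ray(c,u,v)
    o=-R.T@t; w=R.T@q
    k=depth if depth is not None else (z-o[2])/w[2]
    return o+k*w
def cloud(c,d):
    K=np.array(c["camera_matrix"]); v,u=np.mgrid[0:384,0:512]
    x=(u-K[0,2])/K[0,0]; y=(v-K[1,2])/K[1,1]; r=np.hypot(x,y); s=r.copy()
    for _ in range(20): s=r/(1+c["k1"]*s*s)
    f=np.where(r>0,s/np.maximum(r,1e-12),1)
    P=np.stack([x*f*d,y*f*d,d],-1)
    W=(P-np.array(c["t"]).ravel())@np.array(c["R"])
    W[d<=0]=np.nan
    return W
def w2px(c,X):
    K=np.array(c["camera_matrix"]); q=np.array(c["R"])@X+np.array(c["t"]).ravel()
    x,y=q[:2]/q[2]; f=1+c["k1"]*(x*x+y*y)
    return np.array([K[0,0]*x*f+K[0,2],K[1,1]*y*f+K[1,2]])
E
python3 - <<'E'
from h import *
np.set_printoptions(precision=4,suppress=True)
a=[snap(x,x+'0.png') for x in ('scene','side')]
cv2.imwrite('pics/both.png',cv2.resize(np.hstack([a[0][0],a[1][0]])[:,:,::-1],(800,300)))
for cam,(p,d,c) in zip(('scene','side'),a):
    print(cam,c)
    for n in ('key_elbow','key_tip','screw_mouth','key_hole','vise','small_key'):
        for r in m.look_for(cam,n)[:3]:
            print(n,np.array(r['at']),round(r['confidence'],2),w2px(c,np.array(r['at'])))
print(m.current_time())
E
```

```text
pics
scene {'camera_matrix': array([[437.6923,   0.    , 258.078 ],
       [  0.    , 437.6923, 184.7039],
       [  0.    ,   0.    ,   1.    ]]), 'k1': -0.13704389815290108, 'R': array([[-0.1904,  0.9817,  0.0067],
       [ 0.7414,  0.1483, -0.6545],
       [-0.6435, -0.1196, -0.7561]]), 't': array([ 0.1187, -0.3209,  1.5708])}
key_elbow [0.4787 0.1801 0.1529] 0.86 [337.5767 169.4665]
key_elbow [0.3422 0.221  0.1334] 0.75 [354.4071 141.4942]
key_elbow [0.3736 0.1424 0.1186] 0.71 [325.1096 148.9282]
key_tip [0.3435 0.2198 0.1377] 0.68 [354.2186 140.6336]
key_tip [0.3747 0.1363 0.119 ] 0.54 [322.9309 148.7878]
key_tip [0.4768 0.1781 0.1531] 0.53 [336.8708 168.7734]
screw_mouth [ 0.5123 -0.1535  0.0738] 0.53 [211.2435 180.2923]
screw_mouth [0.4758 0.1804 0.1534] 0.47 [337.799  168.5465]
key_hole [0.5019 0.1783 0.0568] 0.9 [331.2237 199.605 ]
vise [ 0.5658 -0.1317  0.0371] 0.97 [214.8944 204.7402]
vise [ 0.5124 -0.1529  0.0761] 0.47 [211.383  179.7974]
small_key [0.489  0.23   0.0851] 0.48 [352.1979 192.1873]
small_key [ 0.5911 -0.4214  0.0198] 0.39 [114.8541 199.4337]
side {'camera_matrix': array([[414.9026,   0.    , 252.9382],
       [  0.    , 414.9026, 193.4872],
       [  0.    ,   0.    ,   1.    ]]), 'k1': -0.06996320281570444, 'R': array([[-0.9674, -0.2533,  0.0018],
       [-0.1796,  0.6812, -0.7098],
       [ 0.1785, -0.6869, -0.7044]]), 't': array([0.5223, 0.1979, 1.077 ])}
key_elbow [0.5939 0.1493 0.134 ] 0.73 [215.2113 234.583 ]
key_elbow [0.4696 0.1834 0.168 ] 0.68 [262.8391 247.3906]
key_elbow [0.3677 0.1455 0.1462] 0.6 [310.203  249.4913]
key_tip [0.4743 0.1864 0.1651] 0.71 [260.4303 248.8114]
key_tip [0.3409 0.2242 0.1359] 0.65 [316.1673 283.1642]
key_tip [0.3678 0.1504 0.1436] 0.56 [309.6985 251.855 ]
screw_mouth [ 0.5081 -0.1488  0.0724] 0.52 [276.2865 177.7888]
key_hole [0.4825 0.1966 0.0549] 0.86 [255.3946 279.6785]
vise [ 0.5452 -0.1246  0.0339] 0.56 [261.8426 190.4705]
0.7
```

View pics/scene0.png

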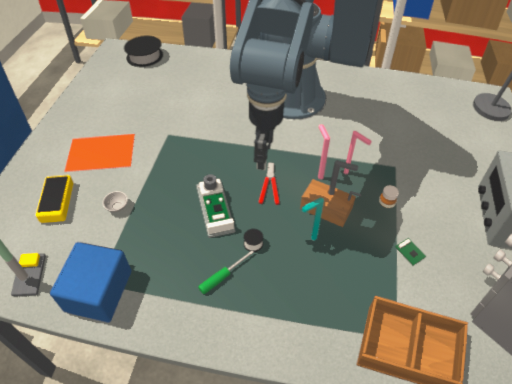

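View pics/side0.png

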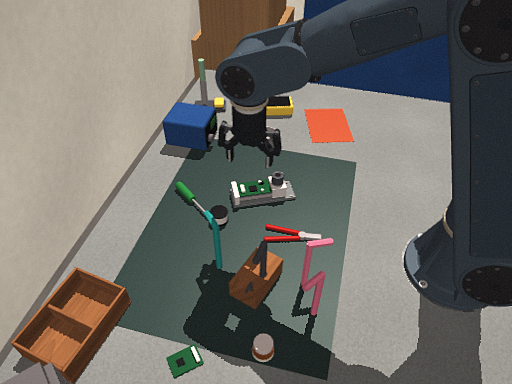

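Scene view: two pink keys at (323,150) and (354,145), and a turquoise one at (315,215). The only dark one stands in the wooden block, with its bend around (337,169) and at (262,247) in the side view. That is the key meant, so I'll confirm it in an enlarged crop.

```bash
python3 - <<'E'
from h import *
np.set_printoptions(precision=4,suppress=True)
a=cv2.imread('pics/scene0.png')[125:245,290:400]; b=cv2.imread('pics/side0.png')[220:340,195:345]
a=cv2.resize(a,None,fx=4.5,fy=4.5,interpolation=cv2.INTER_CUBIC)[:,:];b=cv2.resize(b,None,fx=2.8,fy=2.8,interpolation=cv2.INTER_CUBIC)
b=cv2.copyMakeBorder(b,0,a.shape[0]-b.shape[0],0,0,cv2.BORDER_CONSTANT)
o=np.hstack([a,b]);o=cv2.resize(o,None,fx=min(1,800/o.shape[1]),fy=min(1,800/o.shape[1]));cv2.imwrite('pics/crop1.png',o);print(o.shape)
for cam in('scene','side'):
    p,d,c=snap(cam); W=cloud(c,d)
    dark=(p.max(2)<95)
    s=dark&(W[...,2]>.075)&(W[...,2]<.2)&(abs(W[...,0]-.48)<.08)&(abs(W[...,1]-.19)<.08)
    P=W[s]; print(cam,len(P))
    for lo,hi in((.075,.1),(.1,.12),(.12,.14),(.14,.155),(.155,.165),(.165,.175),(.175,.19)):
        q=P[(P[:,2]>=lo)&(P[:,2]<hi)]
        if len(q):print(lo,len(q),np.median(q,0),q.min(0),q.max(0))
    # screw head
    s=(abs(W[...,2]-.077)<.005)&(abs(W[...,0]-.51)<.04)&(abs(W[...,1]+.15)<.04); P=W[s]
    print('screw',len(P),P.min(0),P.max(0),P.mean(0))
    # block top
    s=(abs(W[...,2]-.055)<.004)&(abs(W[...,0]-.49)<.1)&(abs(W[...,1]-.19)<.1)&(p[...,0]>p[...,2]*1.4)
    q=W[s][:,:2].astype(np.float32); print('block',len(q),cv2.minAreaRect(q))
    # vise
    s=(W[...,2]>.01)&(W[...,2]<.055)&(abs(W[...,0]-.55)<.13)&(abs(W[...,1]+.13)<.09)
    q=W[s][:,:2].astype(np.float32); print('vise',len(q),cv2.minAreaRect(q))
E
```

```text
(472, 800, 3)
scene 307
0.075 67 [0.4795 0.1812 0.086 ] [0.4699 0.1666 0.0752] [0.4965 0.2515 0.0998]
0.1 31 [0.4772 0.1739 0.1111] [0.4715 0.1671 0.1002] [0.4795 0.182  0.1195]
0.12 34 [0.4762 0.1739 0.1302] [0.4705 0.1666 0.1208] [0.48   0.1827 0.1399]
0.14 25 [0.4768 0.1743 0.1496] [0.4684 0.1667 0.1401] [0.4805 0.1818 0.1537]
0.155 19 [0.4781 0.1754 0.1611] [0.4707 0.1668 0.156 ] [0.4837 0.2209 0.1649]
0.165 87 [0.4793 0.1934 0.1718] [0.4646 0.1677 0.1651] [0.4859 0.2272 0.175 ]
0.175 44 [0.4769 0.2032 0.1766] [0.4688 0.1673 0.175 ] [0.4836 0.2262 0.179 ]
screw 95 [ 0.4888 -0.1753  0.0721] [ 0.5283 -0.1404  0.0812] [ 0.5095 -0.1577  0.0759]
block 820 ((0.4892786145210266, 0.16881510615348816), (0.1317218691110611, 0.07914421707391739), 72.2928237915039)
vise 1145 ((0.5514182448387146, -0.13789770007133484), (0.18754993379116058, 0.07346277683973312), 26.078950881958008)
side 327
0.075 74 [0.4845 0.2261 0.0869] [0.4637 0.1762 0.0752] [0.495  0.2546 0.099 ]
0.1 32 [0.4702 0.1823 0.11  ] [0.4641 0.1789 0.1005] [0.476  0.1857 0.1198]
0.12 30 [0.4676 0.1815 0.1299] [0.4635 0.1724 0.1202] [0.4754 0.1856 0.14  ]
0.14 13 [0.4654 0.1808 0.1479] [0.4641 0.1733 0.1403] [0.4688 0.1835 0.1534]
0.155 7 [0.4653 0.18   0.1591] [0.4641 0.1738 0.1574] [0.4684 0.2049 0.1647]
0.165 67 [0.4716 0.2128 0.1734] [0.4641 0.1698 0.1651] [0.4842 0.2296 0.175 ]
0.175 104 [0.4734 0.202  0.177 ] [0.4638 0.1726 0.1751] [0.4825 0.229  0.1814]
screw 81 [ 0.4913 -0.1742  0.0721] [ 0.5262 -0.1404  0.0801] [ 0.509  -0.1565  0.0767]
block 1050 ((0.4880266785621643, 0.17076465487480164), (0.13438311219215393, 0.07638882100582123), 72.5389633178711)
vise 1127 ((0.5482585430145264, -0.13480429351329803), (0.1884845346212387, 0.075914166867733), 26.62049102783203)
```

View pics/crop1.png

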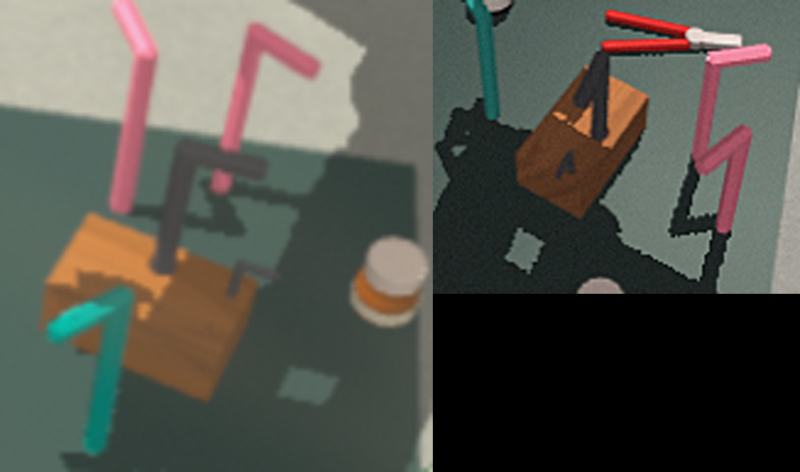

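The only dark larger key stands in the block (bend at crop pixel (185,150)), with its short arm pointing about +y. The small key is at crop (245,270). Pink and turquoise ones stay untouched. Next I'll look at the socket from above with the wrist camera.

```bash
python3 - <<'E'
from h import *
np.set_printoptions(precision=4,suppress=True)
c=m.get_calibration('wrist'); R=m.current_tcp_rot(); p0=m.current_ee_pos()
o=-np.array(c['R']).T@np.array(c['t']).ravel()
print('cam in tool',R.T@(o-p0),'axes',R.T@np.array(c['R']).T, c['camera_matrix'][0][0])
off=o-p0
S=np.array([.509,-.157,.077])
# place camera above screw (camera axis assumed ~down)
Rc=np.array(c['R']).T; ax=Rc[:,2]
tgt_cam=S-ax/abs(ax[2])*0.15
pos=tgt_cam-off; print('pos',pos,R)
m.move_ptp(pos,R)
p,d,c=snap('wrist','w1.png')
print(m.current_time(),w2px(c,S))
for n in('screw_mouth',):
    for r in m.look_for('wrist',n)[:3]: print(n,np.array(r['at']),r['confidence'],w2px(c,np.array(r['at'])))
np.savez('w1.npz',p=p,d=d,**{k:np.array(v) for k,v in c.items()})
u,v=w2px(c,S).astype(int)
cr=p[max(0,v-90):v+90,max(0,u-100):u+100,::-1]
cv2.imwrite('pics/w1c.png',cv2.resize(cr,None,fx=3,fy=3,interpolation=cv2.INTER_CUBIC)); print(u,v,cr.shape)
E
```

```text
cam in tool [ 0.0811 -0.0006 -0.1431] axes [[ 0.0001 -0.9482 -0.3175]
 [ 1.     -0.      0.0004]
 [-0.0004 -0.3175  0.9482]] 290.09054028013765
pos [ 0.5096 -0.1879  0.0839] [[-0.  1. -0.]
 [ 1.  0.  0.]
 [ 0. -0. -1.]]
1.8083 [258.0256 194.8547]
screw_mouth [ 0.5111 -0.1602  0.0789] 0.77 [261.8684 201.5217]
screw_mouth [ 0.5062 -0.1505  0.0574] 0.29 [253.4923 174.3549]
258 194 (180, 200, 3)
```

View pics/w1c.png

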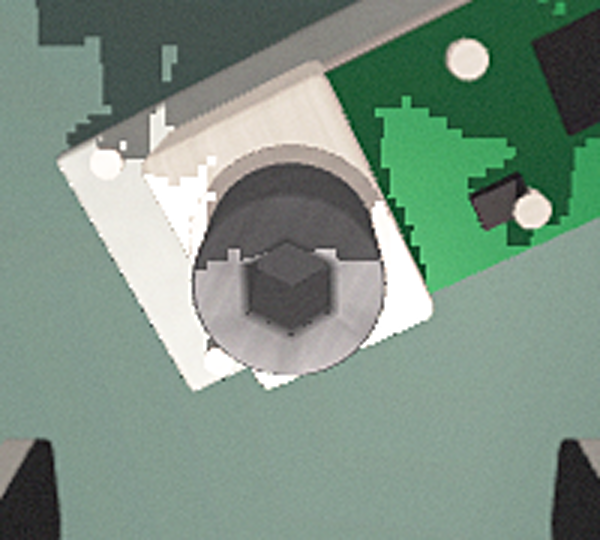

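The socket centre is at about pixel (254.7,199.5), with hex corners up and down in the picture (world ±y). Lever seats are therefore near 30° + 60k. Next: exact centre, short-arm direction, and a reachability check.

```bash
cat >> h.py <<'E'
def Kmat(lever_dir_xyz, kz):
    kx=np.array(lever_dir_xyz,float); kz=np.array(kz,float); kx/=np.linalg.norm(kx)
    kz=kz-kx*(kx@kz); kz/=np.linalg.norm(kz); return np.c_[kx,np.cross(kz,kx),kz]
def tool_for(K,th,s):
    z=-np.cos(th)*K[:,2]+np.sin(th)*K[:,0]; y=s*K[:,1]; return np.c_[np.cross(y,z),y,z]
E
python3 - <<'E'
from h import *
np.set_printoptions(precision=4,suppress=True)
f=np.load('w1.npz'); c={k:f[k] for k in('camera_matrix','R','t')}; c['k1']=float(f['k1'])
W=cloud(c,f['d']); s=(abs(W[...,2]-.0775)<.004)
n,lab,st,ce=cv2.connectedComponentsWithStats(s.astype(np.uint8)); i=1+np.argmax(st[1:,4]); q=W[lab==i]
print('top z',np.median(q[:,2]),len(q),cv2.minEnclosingCircle(q[:,:2].astype(np.float32)), 'px ctr',px2w(c,254.7,199.5,z=.077))
h=cv2.convexHull(q[:,:2].astype(np.float32)); M=cv2.moments(h); print('hull c',M['m10']/M['m00'],M['m01']/M['m00'],'r',np.sqrt(M['m00']/np.pi))
# hex corners -> angle
for u,v in((289,238),(334,262),(334,312),(290,335),(246,312),(246,262)):
    P=px2w(c,158+u/3-.33,104+v/3-.33,z=.077); C=px2w(c,254.7,199.5,z=.077); print(np.degrees(np.arctan2(*(P-C)[1::-1])),np.hypot(*(P-C)[:2]))
el=[]
for cam in('scene','side'):
    p=cv2.imread(f'pics/{cam}0.png')[:,:,::-1]; pp,d,c2=snap(cam); W=cloud(c2,d)
    q=W[(pp.max(2)<95)&(W[...,2]>.166)&(W[...,2]<.19)&(abs(W[...,0]-.475)<.03)&(abs(W[...,1]-.19)<.06)]
    e=cv2.fitLine(q[:,:2].astype(np.float32),cv2.DIST_HUBER,0,.01,.01).ravel(); print(cam,np.degrees(np.arctan2(e[1],e[0]))%180,e[2:],q[:,2].max())
q0=np.array(m.current_qpos())
E_=np.array([.472,.1765,.170])
for sd in(80,):
  a=np.radians(sd); sdir=np.array([np.cos(a),np.sin(a),0])
  K=Kmat([0,0,-1],-sdir)
  for th in(0,20,35,50):
    for s in(1,-1):
      T=tool_for(K,np.radians(th),s); pos=E_+.06*K[:,0]+.019*T[:,2]
      pre=pos-.09*T[:,2]; up=pos+[0,0,.14]
      js=[m.inverse_kinematics(x,T) for x in(pos,pre,up)]
      print('grasp',th,s,[None if j is None else np.array(j).round(2) for j in js])
      if js[0] is None: continue
      S=np.array([.5095,-.157,0])
      ok=[]
      for k in range(6):
        b=np.radians(30+60*k); K2=Kmat([np.cos(b),np.sin(b),0],[0,0,1]); T2=tool_for(K2,np.radians(th),s)
        pp=S+[0,0,.104]+.06*K2[:,0]+.019*T2[:,2]
        j=m.inverse_kinematics(pp,T2); j2=m.inverse_kinematics(pp+[0,0,.08],T2)
        if j is not None and j2 is not None: ok.append((30+60*k,np.array(j).round(2)))
      for o in ok: print('   ',o)
E
```

```text
top z 0.07732466700815911 2664 ((0.5066601634025574, -0.15969637036323547), 0.018242884427309036) px ctr [ 0.5072 -0.1597  0.077 ]
hull c 0.5066701820138856 -0.15957618612394578 r 0.017923184266237388
92.01132547330604 0.009475100688476887
32.140542911843696 0.009252142376734366
-31.29063189777135 0.00929335553894553
-91.5113441907508 0.009443910020214233
-150.09650306786438 0.009681116745222658
148.97888512060769 0.009550951669581767
scene 80.56475 [0.4797 0.1925] 0.17602540562984906
side 78.20661 [0.4738 0.2105] 0.17986323810585478
grasp 0 1 [array([-0.26,  0.94,  2.02,  1.49,  1.59, -1.39]), array([-0.46,  0.94,  2.01,  1.29,  1.63, -1.38]), array([-0.26,  0.6 ,  2.08,  1.49,  1.61, -1.12])]
    (30, array([-0.3 ,  0.58,  1.7 , -0.  ,  0.86, -2.4 ]))
    (90, array([-0.28,  0.5 ,  1.85, -0.  ,  0.79,  2.86]))
    (150, array([-0.37,  0.44,  1.96, -0.  ,  0.74,  1.73]))
    (210, array([-0.48,  0.47,  1.91, -0.  ,  0.76,  0.56]))
    (270, array([-0.49,  0.55,  1.76, -0.  ,  0.83, -0.49]))
    (330, array([-0.4 ,  0.61,  1.65, -0.  ,  0.88, -1.45]))
grasp 0 -1 [array([-0.26,  0.94,
[... 2731 characters left out ...]
ray([-0.22,  0.79,  1.57, -0.55,  1.51,  1.07]))
    (270, array([-0.15,  0.65,  1.89, -1.23,  0.93,  0.8 ]))
    (330, array([-0.34,  0.55,  2.15,  3.47,  0.44,  1.39]))
grasp 50 -1 [array([-0.06,  0.5 ,  2.05,  1.06,  0.82,  2.42]), array([-0.19,  0.35,  2.05,  0.88,  0.98,  2.53]), array([-0.06,  0.24,  1.97,  0.84,  1.03,  2.77])]
    (30, array([-0.61,  0.59,  2.03,  1.52,  0.77, -0.87]))
    (90, array([-0.59,  0.74,  1.69,  0.71,  1.36, -0.98]))
    (150, array([-0.41,  0.83,  1.48,  0.09,  1.7 , -1.49]))
    (210, array([-0.22,  0.79,  1.57, -0.55,  1.51, -2.07]))
    (270, array([-0.15,  0.65,  1.89, -1.23,  0.93, -2.34]))
    (330, array([-0.34,  0.55,  2.15,  3.47,  0.44, -1.75]))
```

Socket centre is (0.507,-0.160), top z 0.077, lever seats 30° + 60k. I'll use the 330° seat with a 10° tool tilt, and move to the pre-grasp now, looking once from close by.

```bash
cat > plan.py <<'E'
from h import *
np.set_printoptions(precision=4,suppress=True)
TH=np.radians(10)
E0=np.array([.4705,.1755,.170]); a=np.radians(79.5)
K0=Kmat([0,0,-1],[-np.cos(a),-np.sin(a),0]); T0=tool_for(K0,TH,1)
G=E0+.06*K0[:,0]+.019*T0[:,2]
S=np.array([.507,-.1597,0])
E
python3 - <<'E'
from plan import *
m.set_gripper(.65,30)
p=np.array(m.current_ee_pos()); m.move_l(p+[-.02,.03,.17],max_speed=.3)
pre=G-.09*T0[:,2]
print(m.inverse_kinematics(pre+[0,-.06,.10],T0))
m.move_ptp(pre+[0,-.06,.10],T0)
m.move_l(pre,max_speed=.2)
pp,d,c=snap('wrist','w2.png'); W=cloud(c,d)
s=(pp.max(2)<110)&(W[...,2]>.07)&(W[...,2]<.2)&(abs(W[...,0]-.4705)<.025)&(abs(W[...,1]-.1755)<.025)
q=W[s]; R=np.array(m.current_tcp_rot()); t=np.array(m.current_ee_pos())
L=(q-t)@R
for lo in(.07,.085,.1,.115,.13,.145):
    k=L[(q[:,2]>lo)&(q[:,2]<lo+.015)]; 
    if len(k)>4: print(lo,len(k),'lat',np.percentile(k[:,1],[3,50,97]),'dep',np.percentile(k[:,2],[5,50]))
print(t,m.current_time(),m.current_force())
E
```

```text
[-0.5738  0.5845  2.0188  1.1469  1.6139 -1.0764]
0.07 228 lat [-0.0078 -0.0012  0.0047] dep [0.0686 0.0707]
0.085 265 lat [-0.0083 -0.0011  0.0053] dep [0.0659 0.0683]
0.1 294 lat [-0.0081 -0.0019  0.0051] dep [0.0633 0.0657]
0.115 314 lat [-0.0079 -0.0018  0.0049] dep [0.0606 0.0632]
0.13 334 lat [-0.0077 -0.0011  0.0048] dep [0.0581 0.0605]
0.145 396 lat [-0.0081 -0.0011  0.0053] dep [0.0555 0.058 ]
[0.4582 0.1062 0.1231] 4.95 [ 0.3024 -0.1217  0.0332]
```

View pics/w2.png

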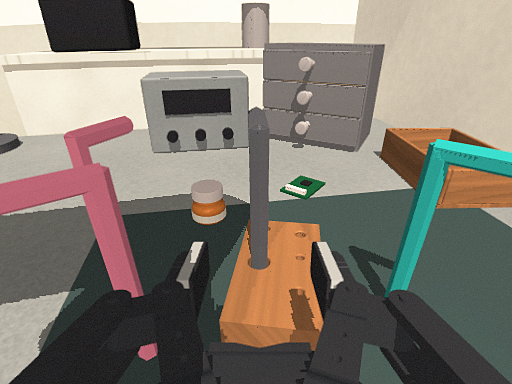

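The dark key is centred between the fingers (stem at (259,180), hole at (259,262)), 1.4 mm off laterally with no sideways lean. The pink key (100,180) and turquoise key (430,150) are clear of the fingers. I'll grasp and lift.

```bash
python3 - <<'E'
from plan import *
R=np.array(m.current_tcp_rot()); p=np.array(m.current_ee_pos())-.0014*R[:,1]
g=p+.091*R[:,2]
m.move_l(p); m.move_l(g,max_speed=.12)
print('f',m.current_force())
m.set_gripper(0,30); print('w',m.current_grip_width(),m.current_grip_force(),m.current_force())
m.set_gripper(0,90); print('w',m.current_grip_width(),m.current_grip_force(),m.current_force())
m.move_l(g+[0,0,.03],max_speed=.06); print('f',m.current_force())
m.move_l(g+[0,0,.17],max_speed=.2)
print('f',m.current_force(),m.current_ft_torque(),m.current_grip_width(),m.current_time())
# lift pose: ptp to above screw
b=np.radians(330); K=Kmat([np.cos(b),np.sin(b),0],[0,0,1]); T=tool_for(K,TH,1)
P=S+[0,0,.104+.055]+.06*K[:,0]+.019*T[:,2]
m.move_l(np.array(m.current_ee_pos())+[0.0,-.12,0],max_speed=.25)
m.move_ptp(P+[0,0,.06],T)
m.move_l(P)
print(m.current_ee_pos(),P,m.current_qpos(),m.current_time(),m.current_force(),m.current_ft_torque())
a=[snap(x,x+'3.png') for x in('scene','side','wrist')]
import pickle; pickle.dump(a,open('a3.pkl','wb'))
for cam,(pp,d,c) in zip(('scene','side','wrist'),a):
    u,v=w2px(c,np.array([.54,-.18,.12])).astype(int); u=max(80,u);v=max(60,v)
    for n in('key_tip','key_elbow','key_tail'):
        for r in m.look_for(cam,n)[:2]: print(cam,n,np.array(r['at']),round(r['confidence'],2),w2px(c,np.array(r['at'])))
ti=[]
for (pp,d,c),f in zip(a,(4,4,2)):
    u,v=w2px(c,np.array([.54,-.18,.12])).astype(int); h=int(200/f)
    u=min(max(u,h),512-h); v=min(max(v,h),384-h); print('crop origin',u-h,v-h,f)
    ti.append(cv2.resize(pp[v-h:v+h,u-h:u+h,::-1],(400,400),interpolation=cv2.INTER_CUBIC))
cv2.imwrite('pics/t3.png',cv2.resize(np.hstack(ti[:2]),(800,400)))
E
```

```text
f [-0.0156  0.4088  0.0313]
w 0.15826632802413446 31.745976274396526 [ 0.0936 -0.3465  1.1373]
w 0.1436058058012939 87.65372138936073 [ 0.4811 -1.3285  1.2493]
f [-0.5445 -0.3063 -3.2571]
f [-0.1802 -0.3554 -2.7008] [-0.8815  0.1767 -0.0431] 0.13755805326451204 8.275
[ 0.5619 -0.1913  0.1405] [ 0.5618 -0.1913  0.1403] [-0.3969  0.4652  1.7416 -0.0314  0.7623 -1.4229] 10.5917 [ 0.6144 -0.013  -2.4118] [ 0.0856  0.1995 -0.0182]
scene key_tip [0.5988 0.1442 0.1338] 0.81 [318.2684 207.9538]
scene key_tip [ 0.6032 -0.2045  0.1634] 0.7 [179.3512 180.298 ]
scene key_elbow [0.3418 0.2193 0.1254] 0.73 [353.3417 143.3664]
scene key_elbow [0.6006 0.1402 0.1319] 0.72 [316.4831 208.7515]
scene key_tail [0.3399 0.2173 0.1283] 0.75 [352.8384 142.0691]
scene key_tail [0.3739 0.1405 0.1181] 0.6 [324.4063 149.033 ]
side key_tip [0.3692 0.1505 0.1435] 0.92 [309.0767 251.7917]
side key_tip [0.3411 0.2223 0.1358] 0.83 [316.2037 282.4421]
side key_elbow [0.5943 0.1458 0.1314] 0.75 [215.5815 234.1498]
side key_elbow [0.3353 0.2278 0.1405] 0.71 [318.7504 283.9201]
side key_tail [0.3676 0.1435 0.1423] 0.87 [310.2145 249.871 ]
side key_tail [0.3395 0.2262 0.1391] 0.74 [316.8405 283.2468]
wrist key_tip [ 0.5305 -0.1741  0.1637] 0.73 [259.4518 219.936 ]
wrist key_tip [ 0.5344 -0.1393  0.0358] 0.57 [299.613  115.9044]
wrist key_elbow [ 0.5309 -0.1721  0.1666] 0.8 [264.0501 222.4671]
wrist key_tail [ 0.5302 -0.1707  0.1664] 0.69 [266.1251 219.6058]
crop origin 147 124 4
crop origin 218 106 4
crop origin 158 94 2
```

View pics/t3.png

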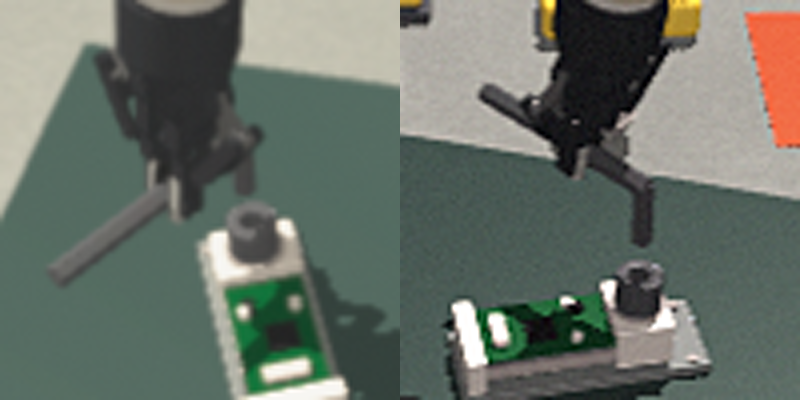

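View pics/wrist3.png

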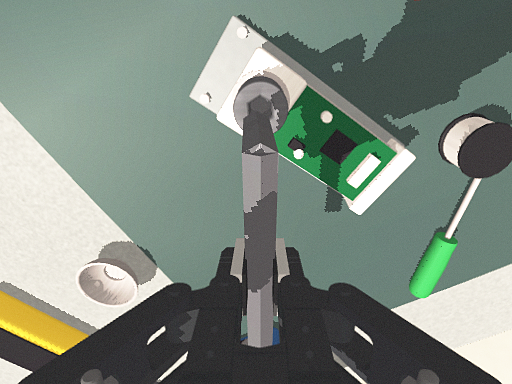

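The key is held, flipped, with its short arm down: wrist view elbow (259,150), tip over the screw head at (259,112). Now I'll measure its pose in the hand from the depth.

```bash
python3 - <<'E'
from plan import *
import pickle
a=pickle.load(open('a3.pkl','rb'))
b=np.radians(330); K=Kmat([np.cos(b),np.sin(b),0],[0,0,1]); 
O=S+[0,0,.159]   # nominal elbow
def line(A,n):
    A=A.astype(np.float32); e=cv2.fitLine(A,cv2.DIST_HUBER,0,.01,.001).ravel(); return e
for name,(pp,d,c) in zip(('scene','side','wrist'),a):
    W=cloud(c,d); L=(W-O)@K; dark=pp.max(2)<150
    s=dark&(L[...,0]>.0)&(L[...,0]<.035)&(abs(L[...,1])<.02)&(abs(L[...,2])<.03)
    q=L[s]
    if len(q)>10:
        print(name,'long n',len(q),'y',np.percentile(q[:,1],[3,50,97]),'z hi',np.percentile(q[:,2],[50,97]))
        if name=='wrist':
            t=q[q[:,2]>np.percentile(q[:,2],40)]
            A=np.c_[t[:,0],t[:,1],np.ones(len(t))]; co=np.linalg.lstsq(A,t[:,2],rcond=None)[0]; print(' top plane slope x,y,z0',co)
            for x in np.arange(0,.035,.007):
                k=q[(q[:,0]>x)&(q[:,0]<x+.007)]; print('  x',x,'y mid',(np.percentile(k[:,1],2)+np.percentile(k[:,1],98))/2,'w',np.ptp(np.percentile(k[:,1],[2,98])),'ztop',np.percentile(k[:,2],95))
    # tail part
    q=L[dark&(L[...,0]>.085)&(L[...,0]<.175)&(abs(L[...,1])<.025)&(abs(L[...,2])<.03)]
    if len(q)>20:
        print(name,'tail n',len(q))
        for x in np.arange(.085,.17,.02):
            k=q[(q[:,0]>x)&(q[:,0]<x+.02)]
            if len(k)>4: print('  x',x,'y',np.percentile(k[:,1],[5,50,95]),'z',np.percentile(k[:,2],[5,50,95]),k[:,0].max())
    q=L[dark&(abs(L[...,0])<.02)&(abs(L[...,1])<.02)&(L[...,2]<-.012)&(L[...,2]>-.058)]
    print(name,'short n',len(q), 'view dir in key',K.T@np.array(c['R'])[2])
    for z in np.arange(-.06,-.011,.008):
        k=q[(q[:,2]>z)&(q[:,2]<z+.008)]
        if len(k)>4: print('  z',z,'x',np.percentile(k[:,0],[3,50,97]),'y',np.percentile(k[:,1],[3,50,97]),len(k),k[:,2].min())
E
```

```text
scene long n 15 y [0.0017 0.0052 0.0092] z hi [-0.0214  0.0003]
scene tail n 201
  x 0.085 y [-0.0033  0.0048  0.0086] z [-0.0043  0.0038  0.0071] 0.10462276211756676
  x 0.10500000000000001 y [-0.0051  0.0037  0.0089] z [-0.0042  0.0036  0.0077] 0.12495879177019333
  x 0.125 y [-0.0046  0.0046  0.0078] z [-0.0043  0.004   0.0084] 0.1448838976046552
  x 0.14500000000000002 y [-0.0045  0.0033  0.0077] z [-0.0064  0.0038  0.0076] 0.16295612740205986
scene short n 50 view dir in key [-0.4974 -0.4253 -0.7561]
  z -0.052 x [0.0006 0.0066 0.0091] y [-0.0012  0.0029  0.0062] 9 -0.05145034601897869
  z -0.044 x [-0.0016  0.0056  0.0094] y [-0.0066  0.0045  0.0071] 12 -0.04366467513271059
  z -0.036 x [-0.0008  0.0061  0.0086] y [-0.0042  0.0041  0.007 ] 11 -0.035546403630278736
  z -0.027999999999999997 x [-0.0015  0.0036  0.0078] y [0.002  0.0064 0.0076] 10 -0.02784349284051693
  z -0.019999999999999997 x [-0.0031  0.0031  0.007 ] y [0.0048 0.0066 0.0083] 6 -0.019314142052438282
side long n 71 y [-0.005  0.006  0.01 ] z hi [0.0051 0.0098]
side tail n 72
  x 0.10500000000000001 y [0.0045 0.0
[... 1376 characters left out ...]
.0028  0.006 ] z [0.0053 0.0072 0.0093] 0.10499588591744377
  x 0.10500000000000001 y [0.0001 0.0035 0.0064] z [0.0048 0.0069 0.0089] 0.11304160177186344
wrist short n 571 view dir in key [ 0.4791  0.0006 -0.8778]
  z -0.052 x [-0.0071 -0.0051 -0.0032] y [-0.0094 -0.0028  0.004 ] 72 -0.05142125834928975
  z -0.044 x [-0.0071 -0.0051 -0.0032] y [-0.0089 -0.003   0.0041] 95 -0.04384972423493376
  z -0.036 x [-0.0069 -0.0051 -0.0033] y [-0.0087 -0.0024  0.0045] 117 -0.03597106505186835
  z -0.027999999999999997 x [-0.0072 -0.0052 -0.0032] y [-0.0081 -0.0023  0.0047] 127 -0.027987128718941545
  z -0.019999999999999997 x [-0.0071 -0.0051 -0.0032] y [-0.0079 -0.0018  0.0052] 160 -0.019815427987735
```

Tip is about 3 mm off sideways with a ~2.8° roll lean. I'll correct both, go to 10 mm above the mouth, and compare tip and head in one wrist picture.

```bash
cat >> plan.py <<'E'
b=np.radians(330); KN=Kmat([np.cos(b),np.sin(b),0],[0,0,1])
def meas(O,fn=None):
    """short/long arm in nominal key frame at nominal elbow O, and head-top centre, from a wrist picture"""
    pp,d,c=snap('wrist',fn); W=cloud(c,d); L=(W-O)@KN; dark=pp.max(2)<150
    q=L[(abs(L[...,0])<.012)&(abs(L[...,1])<.014)&(L[...,2]<-.012)&(L[...,2]>-.050)]
    zs=np.arange(-.050,-.012,.006); ym=[];xm=[];zz=[]
    for z in zs:
        k=q[(q[:,2]>z)&(q[:,2]<z+.006)]
        if len(k)>15: zz.append(z+.003); ym.append(np.percentile(k[:,1],[2,98]).mean()); xm.append(np.median(k[:,0])+.0061)
    print('  z',np.array(zz)); print('  y',np.array(ym)); print('  x',np.array(xm))
    fy=np.polyfit(zz,ym,1); fx=np.polyfit(zz,xm,1)
    q2=L[(abs(L[...,0]-.024)<.008)&(abs(L[...,1])<.014)&(abs(L[...,2])<.02)]
    print('  long y',np.percentile(q2[:,1],[2,98]).mean(),'top z-8.1mm',np.percentile(q2[:,2],98)-.0081)
    s=(abs(W[...,2]-.0772)<.0035)&(np.hypot(W[...,0]-S[0],W[...,1]-S[1])<.024)
    h=W[s][:,:2].astype(np.float32); hull=cv2.convexHull(h)
    (cx,cy),r=cv2.minEnclosingCircle(h); hc=np.array([cx,cy]); hl=KN.T@(np.array([cx,cy,.077])-O)
    tip=np.array([np.polyval(fx,-.053),np.polyval(fy,-.053)])
    print('tip L',tip,'slopes x,y per z',fx[0],fy[0],'head ctr',hc,'r',r,'in L',hl,'n',len(h))
    return tip,fx[0],fy[0],hl
E
python3 - <<'E'
from plan import *
phi=.048; Rx=KN@cv2.Rodrigues(np.array([phi,0,0]))[0]@KN.T
O=S+[0,0,.159]; e=O+KN@np.array([.001,-.0006,.001])
R=np.array(m.current_tcp_rot()); p=np.array(m.current_ee_pos())
O2=S+[0,0,.077+.053+.010]
R2=Rx@R; p2=O2+Rx@(p-e)
m.move_l(p2,R2,max_speed=.08)
print(m.current_ee_pos()-p2, 'force',m.current_force(),m.current_ft_torque())
r=meas(O2,'w4.png'); print(m.current_time())
np.save('st.npy',np.r_[O2])
E
```

```text
[-0.0001 -0.0002  0.    ] force [-0.3542 -0.5872 -3.1608] [ 0.017   0.1566 -0.0093]
  z [-0.047 -0.041 -0.035 -0.029 -0.023 -0.017 -0.011]
  y [-0.0001 -0.0001  0.0001 -0.0002 -0.0001 -0.0004 -0.0002]
  x [-0.0008 -0.0006 -0.0006 -0.0007 -0.0006 -0.0007 -0.0008]
  long y -0.00040984904592748393 top z-8.1mm -0.0007493599099048865
tip L [-0.0007  0.    ] slopes x,y per z -0.0009087155133174325 -0.006259698011462656 head ctr [ 0.5067 -0.1599] r 0.01825646497309208 in L [-0.0002 -0.0003 -0.063 ] n 1822
11.6417
```

View pics/w4.png

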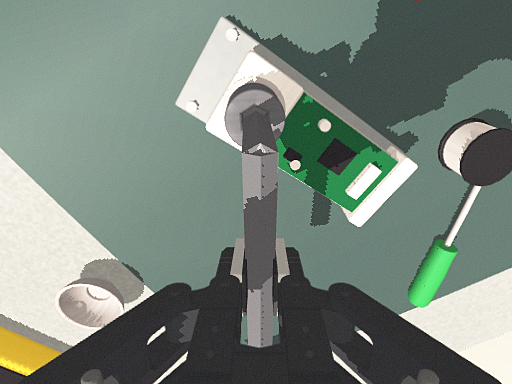

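Tip sits within 0.6 mm of the socket axis and upright (elbow (260,150), tip at the head (256,110)). Next is a gentle descent with force feedback.

```bash
cat >> plan.py <<'E'
def descend(zstop,step=.001,fmax=10,k=.00006,nmax=60,base=None,sp=.02):
    cmd=np.array(m.current_ee_pos()); lat=np.zeros(3)
    for i in range(nmax):
        if cmd[2]<=zstop+1e-5: return 'reached',cmd
        cmd=cmd+[0,0,-min(step,cmd[2]-zstop)]; m.move_l(cmd,max_speed=sp)
        f=np.array(m.current_force())-base
        adj=k*f*[1,1,0]; n=np.linalg.norm(adj); adj=adj*min(1,.0004/max(n,1e-9)); cmd=cmd+adj; lat+=adj
        if i%3==0 or f[2]>4: print('z %.4f act %.4f'%(cmd[2],m.current_ee_pos()[2]),'f',f.round(1),'lat',lat[:2]*1e3)
        if f[2]>fmax: return 'force',cmd
    return 'n',cmd
E
python3 - <<'E'
from plan import *
p=np.array(m.current_ee_pos()); m.move_l(p+KN@np.array([.0005,-.0003,-.007]),max_speed=.05)
base=np.array(m.current_force()); bt=np.array(m.current_ft_torque()); np.save('base.npy',base)
np.save('z0.npy',p[2])  # p z: tip ~9.3 mm above the mouth; home is 35.3 mm lower
print(base,bt,m.current_time())
print(descend(p[2]-.020,base=base),m.current_time(),np.array(m.current_ft_torque())-bt)
E
```

```text
[ 0.4482 -0.2249 -3.0019] [ 0.0829  0.1631 -0.0243] 11.925
z 0.1126 act 0.1126 f [ 0.  -0.4  0.7] lat [ 0.0007 -0.0256]
z 0.1096 act 0.1095 f [-0.1 -0.1 -0.4] lat [-0.0372 -0.0256]
z 0.1066 act 0.1065 f [-0.5 -0.6  0.9] lat [-0.1211 -0.0737]
z 0.1036 act 0.1035 f [-0.1  0.6 -0.8] lat [-0.1789 -0.0303]
z 0.1008 act 0.1008 f [-1.   1.5 -0.3] lat [-0.341   0.0454]
('reached', array([ 0.5618, -0.1901,  0.1008])) 15.175 [ 0.0349  0.062  -0.003 ]
```

It slid in cleanly. Continuing to the floor.

```bash
python3 - <<'E'
from plan import *
base=np.load('base.npy'); z0=float(np.load('z0.npy'))
print(descend(z0-.033,base=base,step=.0015,sp=.03),m.current_time())
print(descend(z0-.040,base=base,step=.0007,fmax=8),m.current_time(),z0)
print(m.current_ft_torque(),m.current_grip_width())
E
```

```text
z 0.0993 act 0.0992 f [-0.2  0.6 -0.9] lat [-0.0131  0.037 ]
z 0.0948 act 0.0947 f [-0.5  0.7  1. ] lat [-0.0863  0.107 ]
z 0.0903 act 0.0902 f [ 0.3 -0.2  0.6] lat [-0.116   0.1122]
('reached', array([ 0.5618, -0.19  ,  0.0878])) 17.425
z 0.0871 act 0.0871 f [ 0.2  0.6 -0. ] lat [0.0112 0.034 ]
z 0.0850 act 0.0853 f [ 1.4 -0.   6.4] lat [0.1219 0.0615]
z 0.0843 act 0.0849 f [ 2.2 -1.6  8.6] lat [ 0.2521 -0.0319]
('force', array([ 0.562 , -0.1901,  0.0843])) 18.675 0.12081147513860138
[-0.0037 -0.0785 -0.0123] 0.13960800746073124
```

Floor contact came exactly at the expected depth (35.5 mm below the reference). I'll relax, release, check the seat, and re-place the fingers astride the lever at 130 mm.

```bash
python3 - <<'E'
from plan import *
p=np.array(m.current_ee_pos()); R=np.array(m.current_tcp_rot())
m.move_l(np.array([p[0],p[1],.0853]),max_speed=.02)
m.set_gripper(.45,40)
print('f',m.current_force())
m.move_l(np.array(m.current_ee_pos())-.07*R[:,2],max_speed=.2)
T=tool_for(KN,0,1); P=S+[0,0,.15]+.125*KN[:,0]
m.move_ptp(P,T); print(m.current_time())
pp,d,c=snap('wrist','w5.png'); W=cloud(c,d)
L=(W-S-[0,0,.104])@KN; 
for x in(.02,.05,.08,.1,.12,.14):
    q=L[(abs(L[...,0]-x)<.006)&(abs(L[...,1])<.03)&(L[...,2]>-.022)&(L[...,2]<.03)&(pp.max(2)<150)]
    if len(q)>5: print(x,len(q),'y',np.percentile(q[:,1],[3,97]),np.percentile(q[:,1],[3,97]).mean(),'ztop',np.percentile(q[:,2],97))
E
```

```text
f [ 0.6456 -0.5046 -0.7531]
20.25
0.02 282 y [-0.0005  0.0064] 0.002943868242424077 ztop 0.007745223664872779
0.05 236 y [0.0007 0.0075] 0.0041173649874621234 ztop 0.005496856783989208
0.08 242 y [-0.0011  0.0087] 0.0037971803988152007 ztop 0.0034074027243824355
0.1 326 y [-0.0032  0.0097] 0.0032808382619926627 ztop 0.002273406548754558
0.12 262 y [-0.0026  0.0102] 0.0038130899278486906 ztop 0.0004368329587204507
0.14 148 y [0.0046 0.0114] 0.007987828111990445 ztop -0.0008382375068105806
```

View pics/w5.png

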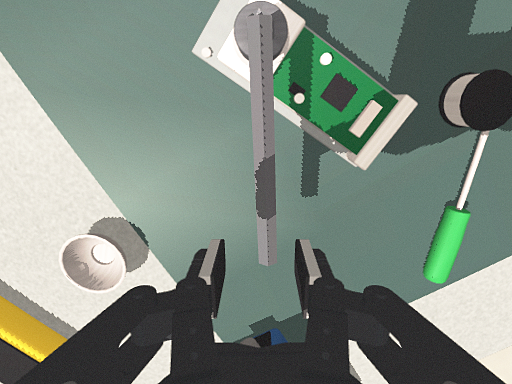

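Key is seated: elbow at (262,12) over the screw head, lever running to (266,262), drooping about 4° at ~332°. I'll go astride at 130 mm and push clockwise with torque monitoring.

```bash
cat >> plan.py <<'E'
r=.130
def pose(al,off=.027):
    T=tool_for(Kmat([np.cos(al+off),np.sin(al+off),0],[0,0,1]),0,1)
    return S+np.array([r*np.cos(al),r*np.sin(al),.079]),T
def torque(base):
    f=np.array(m.current_force())-base; q=np.array(m.current_ee_pos())-S
    return q[1]*f[0]-q[0]*f[1] if False else -(q[0]*-f[1]+q[1]*f[0]) , f
def push(al,base,step,n,sp,tmax):
    for i in range(n):
        al-=step; P,T=pose(al); m.move_l(P,T,max_speed=sp)
        f=np.array(m.current_force())-base; q=np.array(m.current_ee_pos())-S
        tau=q[0]*f[1]-q[1]*f[0]   # reaction on the tool about z, + = screw resists clockwise
        if i%4==0 or tau>1.3: print('al %.2f tau %.2f f'%(np.degrees(al),tau),f.round(1),'Mz %.2f t %.1f'%(m.current_ft_torque()[2],m.current_time()))
        if tau>tmax: break
    return al,tau
E
python3 - <<'E'
from plan import *
al=np.radians(332)
P,T=pose(al,0)
m.move_ptp(P+[0,0,.05],T); m.move_l(P,max_speed=.1)
m.set_gripper(.25,120); m.dwell(.1)
base=np.array(m.current_force()); np.save('base2.npy',base); print('base',base,'w',m.current_grip_width(),m.current_time(),m.current_ee_pos())
al,tau=push(al,base,np.radians(1),14,.02,1.6); np.save('al.npy',al); print(np.degrees(al),tau,m.current_time())
E
```

```text
base [ 0.3085 -0.0309  0.5943] w 0.2506569079896775 21.6083 [ 0.6219 -0.2208  0.0792]
al 331.00 tau -0.09 f [-0.7 -0.4 -0.7] Mz 0.07 t 21.9
al 327.00 tau 0.41 f [ 0.8  3.2 -0.1] Mz 0.01 t 22.9
al 323.00 tau 0.89 f [2.6 6.6 0.9] Mz 0.12 t 24.0
al 319.00 tau 0.88 f [2.8 6.6 0.4] Mz 0.08 t 25.1
318.00000000000017 0.977959432940058 25.3417
```

```bash
python3 - <<'E'
from plan import *
base=np.load('base2.npy'); al=float(np.load('al.npy'))
al,tau=push(al,base,np.radians(1),15,.02,1.25); print('--',np.degrees(al),tau)
if tau<1.25: al,tau=push(al,base,np.radians(.35),40,.015,1.3)
np.save('al.npy',al); print(np.degrees(al),tau,m.current_time())
E
```

```text
al 317.00 tau 0.91 f [ 3.   6.8 -0.2] Mz 0.03 t 25.6
al 313.00 tau 1.02 f [3.9 7.4 0.2] Mz 0.05 t 26.7
al 309.00 tau 1.04 f [4.1 7.6 0.7] Mz 0.10 t 27.7
al 305.00 tau 0.81 f [2.9 6.7 0.5] Mz 0.05 t 28.8
-- 303.00000000000034 0.8590290620121979
al 302.65 tau 0.82 f [2.9 7.1 0.4] Mz 0.06 t 29.6
al 301.25 tau 0.83 f [ 3.5  6.5 -0.6] Mz 0.12 t 30.6
al 299.85 tau 0.82 f [ 3.5  6.5 -0.4] Mz 0.06 t 31.6
al 298.45 tau 0.87 f [ 4.   6.6 -0.3] Mz 0.13 t 32.6
al 297.05 tau 0.89 f [4.3 6.6 0.5] Mz 0.07 t 33.6
al 295.65 tau 0.90 f [4.2 7.2 0.8] Mz 0.04 t 34.6
al 294.25 tau 0.84 f [ 4.1  6.7 -0.2] Mz 0.11 t 35.6
al 292.85 tau 0.78 f [4.2 5.5 0.3] Mz 0.12 t 36.6
al 291.45 tau 0.82 f [ 4.1  6.7 -0.6] Mz 0.17 t 37.6
al 290.05 tau 1.01 f [ 5.8  6.7 -0.6] Mz 0.08 t 38.6
289.0000000000012 1.2925648132171732 39.3417
```

Torque is rising at ~289°, so the screw is at its stop. Finishing in fine steps.

```bash
python3 - <<'E'
from plan import *
base=np.load('base2.npy'); al=float(np.load('al.npy'))
al,tau=push(al,base,np.radians(.2),10,.01,1.6)
m.dwell(.2)
def avg():
    t=[]
    for _ in range(6):
        m.dwell(.03); f=np.array(m.current_force())-base; q=np.array(m.current_ee_pos())-S; t.append(q[0]*f[1]-q[1]*f[0])
    return np.mean(t),np.std(t)
print('avg',avg(),np.degrees(al),m.current_time()); np.save('al.npy',al)
E
```

```text
al 288.80 tau 1.24 f [ 7.1  8.8 -0.5] Mz 0.13 t 39.6
al 288.20 tau 1.34 f [ 7.8  9.  -0.4] Mz 0.11 t 40.3
al 288.00 tau 1.36 f [ 8.   9.1 -0.5] Mz 0.20 t 40.6
al 287.80 tau 1.45 f [ 8.4 10.1 -0.9] Mz 0.16 t 40.8
al 287.60 tau 1.37 f [ 8.5  8.  -0.1] Mz 0.12 t 41.1
al 287.40 tau 1.41 f [8.5 9.  0.3] Mz 0.23 t 41.3
al 287.20 tau 1.52 f [ 9.4  9.2 -0.4] Mz 0.15 t 41.6
al 287.00 tau 1.42 f [8.4 9.7 0.5] Mz 0.20 t 41.8
avg (np.float64(1.5292912276594137), np.float64(0.03902378356908997)) 287.0000000000013 42.2417
```

```bash
python3 - <<'E'
from plan import *
base=np.load('base2.npy'); al=float(np.load('al.npy'))
def avg(n=6):
    t=[]
    for _ in range(n):
        m.dwell(.02); f=np.array(m.current_force())-base; q=np.array(m.current_ee_pos())-S; t.append([q[0]*f[1]-q[1]*f[0],m.current_ft_torque()[2]])
    return np.mean(t,0)
for i in range(7):
    a=avg(); print(np.degrees(al).round(2),a,m.current_time())
    if a[0]>1.61: break
    al-=np.radians(.3); P,T=pose(al); m.move_l(P,T,max_speed=.01)
np.save('al.npy',al)
E
```

```text
287.0 [1.5439 0.1766] 42.3417
286.7 [1.5996 0.1469] 42.6917
286.4 [1.6191 0.1452] 43.0417
```

At the stop, 1.62 N m from force alone (~1.7 with the measured moment). Now unload, open, and retreat.

```bash
python3 - <<'E'
from plan import *
base=np.load('base2.npy'); al=float(np.load('al.npy'))
for i in range(14):
    al+=np.radians(1 if i<5 else .7); P,T=pose(al); m.move_l(P,T,max_speed=.03)
    f=np.array(m.current_force())-base; q=np.array(m.current_ee_pos())-S; tau=q[0]*f[1]-q[1]*f[0]
    if tau<.12: break
print(np.degrees(al),tau,f)
m.set_gripper(.5,40); print('open f',np.array(m.current_force())-base)
m.move_l(np.array(m.current_ee_pos())+[0,0,.075],max_speed=.1)
pp,d,c=snap('wrist','w6.png'); W=cloud(c,d)
lv=al+.027; K=Kmat([np.cos(lv),np.sin(lv),0],[0,0,1]); L=(W-S-[0,0,.104])@K
for x in(.02,.05,.08,.1,.12,.14):
    q=L[(abs(L[...,0]-x)<.006)&(abs(L[...,1])<.03)&(L[...,2]>-.025)&(L[...,2]<.03)&(pp.max(2)<150)]
    if len(q)>5: print(x,len(q),'ymid',np.percentile(q[:,1],[3,97]).mean(),'ztop',np.percentile(q[:,2],97))
print(np.degrees(lv),m.current_time())
E
```

```text
296.3000000000014 0.1076583357831476 [ 0.5388  0.7776 -0.558 ]
open f [-0.7051 -0.7418 -0.6302]
0.02 528 ymid -0.0004874096843366189 ztop 0.007655751876832569
0.05 432 ymid 0.00039469454130416914 ztop 0.005772163232987541
0.08 374 ymid 0.0010575302926554972 ztop 0.0035006148279075142
0.1 321 ymid 0.0016341607781189373 ztop 0.001997075703465825
0.12 286 ymid 0.002226488817864718 ztop 0.0005652302525350882
0.14 254 ymid 0.0028505863686018123 ztop -0.0009312356904242863
297.84698604685457 47.3333
```

View pics/w6.png

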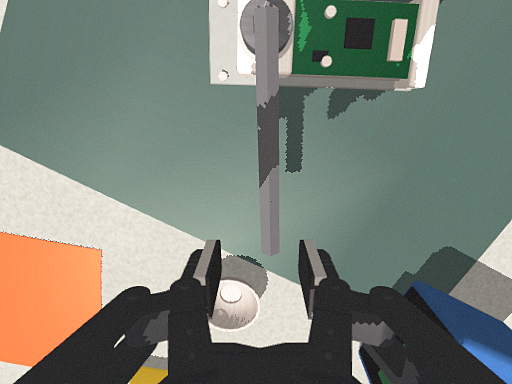

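The key is still seated (elbow (264,12), tail (270,250)). Elbow height and ~4° droop are unchanged, and the lever has turned ~33° to ~299°, against the 300° predicted for the stop. The fingers are clear, so I'm handing in.

```bash
python3 - <<'E'
from plan import *
m.move_l(np.array(m.current_ee_pos())+[0,0,.06],max_speed=.15); m.dwell(.3)
print(m.current_time(),m.sign_off())
E
```

```text
the job is handed in; nothing more can be done
48.175 None
```

The job is handed in at 48.2 s: the larger key is seated in the clamp screw with its long arm level apart from about 4° of droop, the screw was turned to its stop and pulled up to about 1.7 N m (1.62 from measured force, the rest estimated from the wrist moment), and the gripper touched nothing but the key.

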